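# Reset the tripped outlet box

## Robot

A 6-joint arm with a two-finger parallel gripper is mounted at the origin on a cart in front of the work surface, level with it; the furniture and walls round the work are solid. World frame = base frame: x ahead of the robot, y to its left, z up, the work surface at z = 0. Lengths are in mm, angles in rad, forces in N, time in s.
With the tool pointing down it reaches from about 275 to 750 mm from the base axis. Payload 10.2 kg.
Tool frame: the origin (TCP) lies midway between the tips of the shut fingers; the grasp point (between the pads) lies 19 mm behind it; z points along the fingers, y is the line along which they close (so a half turn about z gives the same grasp; the last joint's range is limited). The gripper opens to 85 mm and grips with 20 to 120 N. Pads are 22 mm wide; open, the fingers measure 114 mm over their backs; the gripper's body (76 mm by 85 mm) begins 54 mm behind the grasp point. The pads swing forward as they close: fully open they stand 13 mm farther back than shut.
Start: joints at [1.047, 0.313, 1.498, -0, 1.331, -0.223], TCP at [155.562, 501.43, 231.294] pointing down, gripper open.
Joint ranges: [-2.94, 2.94], [-0.97, 2.17], [0.19, 2.56], [-1.23, 4.37], [0.02, 3.11], [-2.88, 2.88]. Speed limits (rad/s): [2.39, 2.39, 3.01, 3.14, 3.14, 3.14].

## Interface

Orientations are given as a unit quaternion [w, x, y, z].
In Python, from rig import sense, capture, finish_job, find_in, place_of gives the robot as it stands. The module is installed in compiled form; this text tells all that it offers.
- The arm moves only by the shell command python3 -m jog 'ROWS' [FORCE]. ROWS is JSON, a list of rows, each an object of numbers: "tx", "ty", "tz": the shift along the tool's x, y, z in mm; "ax", "ay", "az": the turn, a rotation vector about the tool's x, y, z in rad; "jaw": the closure, from -1 (fully open) to 1 (shut), so that 0 is half open. In form: [{"tx": .., "ty": .., "tz": .., "ax": .., "ay": .., "az": .., "jaw": ..}, ...]. A call has 1 to 5 rows; each row shifts and turns the commanded pose from where the row before left it, along the tool's axes as they then stand; what a row does not reach is not made up. A row lasts 1/8 s, in which the tool goes at most 62.5 mm and 10.7 degrees, less where a joint would pass 70% of its speed; a pose out of reach is approached as far as the arm can. A call with a gripper value outside its range is refused whole. The fingers move at their own pace and stop on an object; FORCE is the grip in N (left out, the last holds). Time passes only in rows, so rows that do not move let the fingers close. It gives the time, the measured TCP pose, the force, the opening and the grip force at its end, in the units of the state.
- sense(): the state, without advancing time (a new reading comes with each control period).
- capture(name): name is "scene" or "top" or "wrist"; returns a dict with "color" (480x640x3 uint8, red, green, blue), "depth" (480x640 float32, mm along the optical axis (not along the pixel's ray), 0 where there is no reading), "fx", "fy", "cx", "cy" (pixels), "k1" (the pictures are not rectified: a ray, as slopes to the right and down, at radius r is drawn at 1 + k1 r^2 times it, then the intrinsics apply), "camera_from_world" (4x4, takes a point from world to camera coordinates); the wrist camera has in their place "mount" (4x4, takes a point from camera to tool coordinates, whose origin is the TCP and whose axes are the flange's). Camera axes: x right, y up, looking along -z (the intrinsics and any distortion apply to the point x, -y, -z); pixel columns grow to the right and rows downward; lengths in mm; the calibration is good to about 2 mm. A picture is of the moment at which its call begins: read the wrist's pose just before it.
- finish_job(): hands the job in; it is judged then, once.
Trained networks look in the newest picture that a camera, given by its name, has taken for a name from the list of things; names that differ only in an ending like _2 or _b are one class to them, and where a whole thing is asked for, a point or a joint stands for the part that bears it (a point fixed in the world has none). Each returns a list of dicts, best first, with "conf" (0 to 1); they miss things now and then, are a little off and sometimes report something else, mostly with a low value. They report only what shows in the picture. A call takes as long as a camera call. They do not tell look-alikes from the thing itself.
- find_in(query, camera): "centre" ([column, row] in pixels, amid what is visible of it).
- place_of(query, camera): "centre" ([column, row] in pixels: a listed point, or the origin of a listed thing).
The state is a dict: "time_s": time; "joints": joint angles; "dq": joint speeds; "tau": joint torques, N m; "eef_pos": TCP position; "ee_rot": TCP orientation; "force": force on the tool from outside, world axes, zero at the start; "wrist_torque": the same for the moment, N m; "grip_width": opening from 0.0 (shut) to 1.0 (fully open); "grip_force": force on a finger pad.
Only numpy, scipy, OpenCV 4.12 (cv2) and the standard library are available. Lean on these libraries where they do the work, as an engineer would, in place of code of your own. Each camera call takes 0.05 s, during which the arm holds its last target. There are 200 camera calls.

## Task

The outlet box on the desk has tripped. Using only the fingertips, push its sliding cover all the way off the round well, reach into that well and press the sunken reset key fully down, keeping it down for about two seconds. Then push the cover all the way back over the round well; do not press the key in the square well, pick nothing up, and leave the small parts lying on and around the box where they are.

Things in the scene. Friction and masses are not known exactly. Their poses are not given: they have to be found in the camera images.
- outlet_box: low grey box fixed to the desk, 160 (x) x 190 (y) x 54 mm high; origin: centre of its underside, z up. In its top face are two wells 38 mm deep: a round one, 46 mm across, at box (x -30, y -45) mm, and an open square one, 44 x 44 mm, at box (x +48, y -45). Guide rails 3 mm wide, 6 mm high run along box y at box x -78.5 and +18.5.
- cover (a joint): travel of the sliding cover in m: 0 = closed, fully over the round well; 0.085 = fully open, clear of the well, both at hard stops; starts at 0 to 0.008. It moves along the box's +y as the value grows, stays where it is left, and needs about 2 N to push.
- cover_top (a point): centre of the upper face of the sliding cover, a flat aluminium block 90 (box x) x 88 (box y) mm that stands 12 mm above the box's top face. Too wide to grip: push its end faces, 44 mm either side of this point along box y. When closed, this point is right above the round well; axes as the box's.
- round_well_mouth (a point): centre of the mouth of the round well, 46 mm across, level with the box's top face; hidden under the cover at the start. Axes as the box's.
- reset_key (a joint): travel of the reset key in m: 0 = up, 0.006 = fully down at its stop; a spring brings it back up; it starts to move at 1.5 N and needs 4.5 N to be fully down.
- reset_key_top (a point): centre of the upper face of the reset key, a flat white disc 30 mm across at the bottom of the round well, 24 mm below the box's top face; it is pressed straight down
- test_key (a joint): travel of the test key in m: 0 = up, 0.006 = down; not to be pressed
- test_key_top (a point): centre of the upper face of the test key, a flat white square 28 x 28 mm in the square well, 24 mm below the box's top face; not to be pressed
- plug: loose small white connector housing, 20 x 36 x 11 mm, lying on the far left part of the box's top (box x +, y +), beside the cover's path; origin at the centre of its underside; stays where it is
- capacitor: loose blue capacitor can, 25 mm across and 40 mm high, standing on the desk to the right of the box (its -y side); origin at the centre of its underside; stays where it is
- tape: loose roll of black tape, 56 mm across and 18 mm high, lying on the desk to the left of the box (its +y side); origin at the centre of its underside; stays where it is
- driver: loose red-handled screwdriver, 168 mm long and 22 mm thick, lying on the desk in front of the box (its -x side); origin at the centre of its underside; stays where it is
Mind the look-alikes: they are no part of the job. There is more than one size of the plug; the job needs the smallest.

How it is judged (in metres and radians):
On the way, in this order (a step that is already met when the one before it is completed fails the run):
1. the cover is pushed all the way open (at least 79 of 85 mm), with the reset key still up (value of joint cover above 0.079 m and value of joint reset_key below 0.002 m), for 0.1 s.
2. the reset key is fully down (at least 4.8 of 6 mm) and kept down for 1.2 s (value of joint reset_key above 0.0048 m), for 1.2 s.
3. the cover is pushed all the way back (within 6 mm of closed), with the reset key up (value of joint cover below 0.006 m and value of joint reset_key below 0.002 m), for 0.2 s.
At the end, for the whole second after the job is handed in: the cover is back within 6 mm of fully closed, both keys are up (less than 2 mm down), and the connector housing, capacitor, tape roll and screwdriver lie still within 15 mm of where they started (all of step 3 and value of joint test_key below 0.002 m and distance of each of plug, capacitor, tape, driver from where it was at the start of the episode below 0.015 m and linear speed of each of plug, capacitor, tape, driver below 0.02 m/s); the robot touches nothing.
It fails at once if the test key in the square well is pressed (2 mm or more) (value of joint test_key above 0.002 m).
It fails at once if the connector housing is shifted by more than 15 mm or picked up (distance of plug from where it was at the start of the episode above 0.015 m).
It fails at once if the capacitor is shifted by more than 15 mm or picked up (distance of capacitor from where it was at the start of the episode above 0.015 m).
It fails at once if the tape roll is shifted by more than 15 mm or picked up (distance of tape from where it was at the start of the episode above 0.015 m).
It fails at once if the screwdriver is shifted by more than 15 mm or picked up (distance of driver from where it was at the start of the episode above 0.015 m).
It also fails if it takes over 54 s, if anything falls off the work surface, if the arm or the gripper's body presses on something with over 40 N, if the wrist force passes 120 N, or if a joint passes its speed limit or range.

## Working session

There is one attempt and no reset: what is moved stays moved. The work goes in short steps, Python scripts to look and compute and a shell command to move; the robot and the scene stay as the last step left them, time stands still between calls to the robot, and variables do not carry over. Pictures are saved under pics/ and viewed, at most 10 in all, crops included, and the job is handed in when it is done.

```bash
mkdir -p pics; cat > h.py <<'E'
import numpy as np, cv2
from rig import sense, capture, finish_job, find_in, place_of
from scipy.spatial.transform import Rotation as R
def tcp():
    s=sense(); T=np.eye(4); q=s['ee_rot']; T[:3,:3]=R.from_quat([q[1],q[2],q[3],q[0]]).as_matrix(); T[:3,3]=s['eef_pos']; return T
def wfc(c,T=None):
    return np.linalg.inv(c['camera_from_world']) if 'camera_from_world' in c else T@c['mount']
def ray(c,px,M):
    K=np.array([[c['fx'],0,c['cx']],[0,c['fy'],c['cy']],[0,0,1.]])
    u=cv2.undistortPoints(np.array([[px]],float),K,np.array([c['k1'],0,0,0,0.]))[0,0]
    return M[:3,3], M[:3,:3]@np.array([u[0],-u[1],-1])
def atz(c,px,z,M):
    o,d=ray(c,px,M); return o+d*(z-o[2])/d[2]
def bydepth(c,px,M):
    o,d=ray(c,px,M); x,y=int(round(px[0])),int(round(px[1])); w=c['depth'][y-2:y+3,x-2:x+3]; w=w[w>0]
    return o+d*np.median(w) if len(w) else None
E
python3 - <<'E'
from h import *
np.set_printoptions(precision=1,suppress=True)
print(sense())
for n in ['top','scene']:
    c=capture(n); cv2.imwrite(f'pics/{n}.png',c['color'][...,::-1]); M=wfc(c)
    print(n,M[:3,3])
    for q in ['outlet_box','cover_top','test_key_top','round_well_mouth','plug','capacitor','tape','driver']:
        for d in place_of(q,n)[:4]: print(q,round(d['conf'],2),np.array(d['centre']),bydepth(c,d['centre'],M))
E
```

```text
{'time_s': 0.0, 'joints': array([ 1. ,  0.3,  1.5,  0. ,  1.3, -0.2]), 'dq': array([-0., -0., -0.,  0.,  0.,  0.]), 'tau': array([ -0. , -41.2, -26. ,  -0. ,   0. ,  -0. ]), 'eef_pos': array([155.4, 501.2, 230.7]), 'ee_rot': array([-0. ,  0.1,  1. , -0. ]), 'force': array([-0.4, -0. , -0.3]), 'wrist_torque': array([-0. ,  0. , -0.1]), 'grip_force': 0.0, 'grip_width': 1.0008646866924753}
top [457.5 -74.1 903. ]
outlet_box 0.86 [362.5 254.1] [ 532.  -146.4   54.2]
cover_top 0.84 [378.1 277.3] [ 486.6 -175.7   66.3]
test_key_top 0.65 [397.8 246.7] [ 550.2 -219.8   30.7]
round_well_mouth 0.81 [379.7 275.8] [ 489.6 -178.8   66.3]
plug 0.74 [354.5 160.9] [ 732.6 -131.8   14.8]
plug 0.66 [452.7 215.1] [ 620.1 -338.    15.1]
plug 0.62 [358.3 216.4] [ 604.9 -136.8   65.2]
capacitor 0.58 [430.  287.1] [ 469.6 -282.3   40.2]
tape 0.72 [293.8 221.3] [603.5  -5.9   0.2]
driver 0.92 [327.4 311.6] [417.1 -79.7   8. ]
scene [  89.8 -448.7  706.5]
outlet_box 0.64 [346.1 303.5] [ 487.2 -184.7   66.1]
cover_top 0.95 [346.5 300.5] [ 493.5 -181.1   65.1]
test_key_top 0.62 [379.9 301.7] [ 550.6 -216.5   29.7]
round_well_mouth 0.82 [345.6 309.4] [ 477.  -191.    65.4]
plug 0.96 [459.  316.8] [ 620.1 -344.5   13.3]
plug 0.65 [393.  235.1] [ 728. -137.   13.]
plug 0.63 [361.6 253.3] [ 602.5 -138.3   64.2]
capacitor 0.69 [387.3 365.6] [ 455.  -294.2   17.2]
tape 0.88 [317.9 247. ] [600.2 -33.   16.9]
driver 0.93 [273.  318.3] [416.1 -71.7   3.9]
```

```bash
python3 - <<'E'
import cv2
a=cv2.imread('pics/top.png')[130:350,250:500]
cv2.imwrite('pics/c1.png',cv2.resize(a,None,fx=2.7,fy=2.7,interpolation=2)[:600,:800])
E
```

```text
(no output)
```

View pics/c1.png

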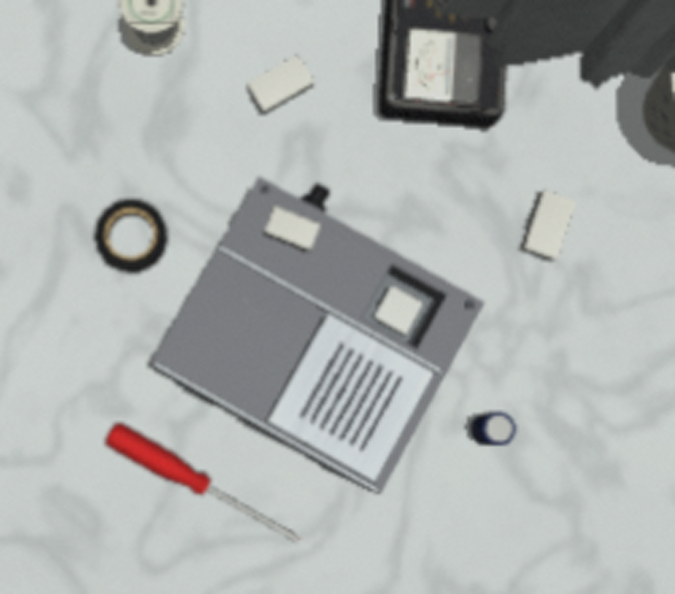

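View pics/scene.png

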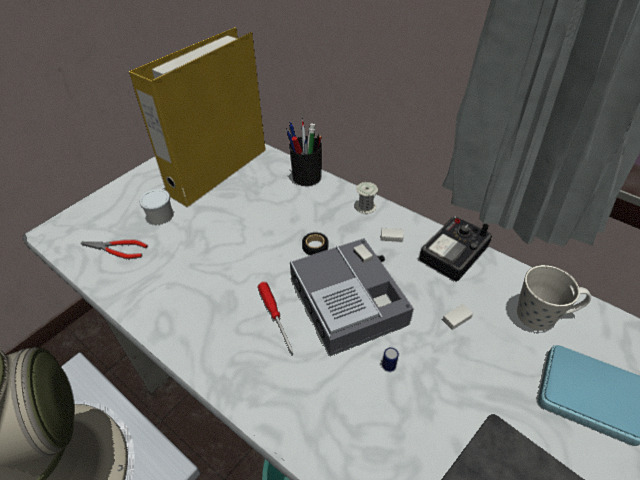

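The box is in the middle of the picture, turned about 30°. There are three plug candidates in the top view: (354,161) on the desk, (453,215) on the desk, and (358,216) on the box top by the cover's rail. The third fits "lying on the box top". The crop confirms it and shows it is also the smallest. The cover is closed, at about (378,277). The square well is at (398,247), the capacitor at (433,288) and the driver at (327,312). Next I'll fit the box pose.

```bash
python3 - <<'E'
from h import *
np.set_printoptions(precision=1,suppress=True)
for n in ['top','scene']:
    c=capture(n); M=wfc(c)
    K=np.array([[c['fx'],0,c['cx']],[0,c['fy'],c['cy']],[0,0,1.]])
    vv,uu=np.mgrid[:480,:640]
    u=cv2.undistortPoints(np.stack([uu.ravel(),vv.ravel()],1)[:,None].astype(float),K,np.array([c['k1'],0,0,0,0.]))[:,0]
    D=c['depth'].reshape(-1,1)
    W=(M[:3,3]+(np.c_[u[:,0],-u[:,1],-np.ones(len(u))]*D)@M[:3,:3].T).reshape(480,640,3)
    near=(np.hypot(W[...,0]-535,W[...,1]+145)<150)&(c['depth']>0)
    for nm,lo,hi in [('cover',63,69),('boxtop+',50,70),('cap',36,44)]:
        m=(near if nm!='cap' else (np.hypot(W[...,0]-465,W[...,1]+288)<40))&(W[...,2]>lo)&(W[...,2]<hi)
        m=m.astype(np.uint8)
        if nm=='cover': m=cv2.morphologyEx(m,cv2.MORPH_OPEN,np.ones((5,5)))
        k,l,s,_=cv2.connectedComponentsWithStats(m)
        i=1+np.argmax(s[1:,4]); P=W[l==i]
        print(n,nm,cv2.minAreaRect(P[:,:2].astype(np.float32)),np.median(P[:,2]))
    for q in ['plug','capacitor','test_key_top']:
        for d in find_in(q,n)[:3]: print(q,np.array(d['centre']),bydepth(c,d['centre'],M))
E
```

```text
top cover ((488.2657775878906, -178.1755828857422), (87.79021453857422, 87.97982025146484), 61.46306228637695) 66.42807897375826
top boxtop+ ((534.3018798828125, -155.99273681640625), (190.37110900878906, 161.93235778808594), 61.478206634521484) 55.35959384656087
top cap ((467.9734191894531, -290.8725280761719), (24.177335739135742, 23.800552368164062), 89.65592193603516) 39.93018175692259
plug [456.5 216.2] [ 617.9 -346.1   14.8]
plug [353.5 162.8] [ 728.6 -129.8   14.2]
plug [356.9 214.6] [ 608.3 -134.    65.4]
capacitor [431.  285.3] [ 473.2 -284.4   39.7]
test_key_top [395.5 248.2] [ 547.1 -215.2   30.3]
scene cover ((487.1798095703125, -179.3798828125), (88.96976470947266, 90.21613311767578), 60.667476654052734) 65.57740922298831
scene boxtop+ ((534.2317504882812, -156.23135375976562), (194.1202850341797, 163.07191467285156), 61.273231506347656) 54.6372294075004
scene cap ((465.73638916015625, -291.281982421875), (25.541595458984375, 21.465696334838867), 31.828262329101562) 38.35591391835817
plug [461.4 318.3] [ 619.4 -349.6   13.7]
plug [393.2 235.2] [ 728.  -137.5   13. ]
plug [363.  252.4] [ 606.6 -138.7   63.5]
capacitor [389.5 359.5] [ 456.1 -295.5   36.9]
test_key_top [381.4 298.5] [ 558.8 -214.5   29.1]
```

```bash
cat >> h.py <<'E'
C=np.array([534.3,-156.1]); a=np.radians(61.4); BY=np.array([np.cos(a),np.sin(a)]); BX=np.array([BY[1],-BY[0]])
def go(bx,by,z):
    "remaining shift in tool axes to box point (bx,by), world z; current box position; force"
    T=tcp(); p=C+BX*bx+BY*by; d=T[:3,:3].T@(np.r_[p,z]-T[:3,3])
    e=T[:2,3]-C; s=sense()
    # turn about tool z to bring tool y on +-box x
    y=T[:3,:3].T@np.r_[BX,0]; t=np.arctan2(-y[0],y[1]); t=(t+np.pi/2)%np.pi-np.pi/2
    print('shift',d.round(1),'box',(e@BX).round(1),(e@BY).round(1),'z',T[2,3].round(1),'az',t.round(3),'tilt',T[:3,2].round(3),'F',s['force'].round(1),'t',s['time_s'],'j',s['joints'].round(2),'w',round(s['grip_width'],2))
E
python3 -c "
from h import *
go(-30,-125,160); print(tcp().round(3))"
```

```text
shift [-502.5 -632.4   71.3] box -647.3 396.0 z 231.3 az -1.372 tilt [-0. -0. -1.] F [-1.2 -0.   0.1] t 1.3 j [ 1.05  0.31  1.5   0.    1.33 -0.22] w 1.0
[[-9.55000e-01  2.96000e-01 -0.00000e+00  1.55539e+02]
 [ 2.96000e-01  9.55000e-01 -0.00000e+00  5.01432e+02]
 [ 0.00000e+00 -0.00000e+00 -1.00000e+00  2.31299e+02]
 [ 0.00000e+00  0.00000e+00  0.00000e+00  1.00000e+00]]
```

```bash
r='{"tx":-31.4,"ty":-39.5,"jaw":1}'
python3 -m jog '[{"tx":-31.4,"ty":-39.5,"jaw":1},{"tx":-31.4,"ty":-39.5,"jaw":1},{"tx":-31.4,"ty":-39.5,"jaw":1},{"tx":-31.4,"ty":-39.5,"jaw":1},{"tx":-31.4,"ty":-39.5,"jaw":1}]'
python3 -m jog '[{"tx":-31.4,"ty":-39.5,"jaw":1},{"tx":-31.4,"ty":-39.5,"jaw":1},{"tx":-31.4,"ty":-39.5,"jaw":1},{"tx":-31.4,"ty":-39.5,"jaw":1},{"tx":-31.4,"ty":-39.5,"jaw":1}]'
python3 -c "
from h import *
go(-30,-125,160)"
```

```text
shift [-502.5 -632.4   71.3] box -647.3 396.0 z 231.3 az -1.372 tilt [-0. -0. -1.] F [-1.2 -0.   0.1] t 1.3 j [ 1.05  0.31  1.5   0.    1.33 -0.22] w 1.0schema error: expected keys tx, ty, tz, ax, ay, az, jaw
schema error: expected keys tx, ty, tz, ax, ay, az, jaw
```

All the keys are required in every row.

```bash
python3 -m jog '[{"tx":-31.4,"ty":-39.5,"tz":0,"ax":0,"ay":0,"az":0,"jaw":1},{"tx":-31.4,"ty":-39.5,"tz":0,"ax":0,"ay":0,"az":0,"jaw":1},{"tx":-31.4,"ty":-39.5,"tz":0,"ax":0,"ay":0,"az":0,"jaw":1},{"tx":-31.4,"ty":-39.5,"tz":0,"ax":0,"ay":0,"az":0,"jaw":1},{"tx":-31.4,"ty":-39.5,"tz":0,"ax":0,"ay":0,"az":0,"jaw":1}]'
python3 -m jog '[{"tx":-31.4,"ty":-39.5,"tz":0,"ax":0,"ay":0,"az":0,"jaw":1},{"tx":-31.4,"ty":-39.5,"tz":0,"ax":0,"ay":0,"az":0,"jaw":1},{"tx":-31.4,"ty":-39.5,"tz":0,"ax":0,"ay":0,"az":0,"jaw":1},{"tx":-31.4,"ty":-39.5,"tz":0,"ax":0,"ay":0,"az":0,"jaw":1},{"tx":-31.4,"ty":-39.5,"tz":0,"ax":0,"ay":0,"az":0,"jaw":1}]'
python3 -c "
from h import *
go(-30,-125,160)"
```

```text
time_s: 1.92
eef_pos: [247.3, 264.9, 231.4]
ee_rot: [0.0, 0.15, 0.989, 0.0]
force: [1.3, -0.3, 0.7]
grip_width: -0.002
grip_force: 0.0
time_s: 2.55
eef_pos: [338.8, 29.4, 231.6]
ee_rot: [0.001, 0.15, 0.989, -0.0]
force: [1.0, 0.9, -0.9]
grip_width: -0.002
grip_force: 0.0
shift [-187.6 -235.9   71.8] box -260.4 69.3 z 231.6 az -1.373 tilt [ 0.001 -0.    -1.   ] F [ 1.   0.9 -0.9] t 2.55 j [-0.26 -0.12  1.97  0.    1.28 -1.53] w -0.0
```

```bash
python3 -m jog '[{"tx":-37.5,"ty":-47,"tz":0,"ax":0,"ay":0,"az":0,"jaw":1},{"tx":-37.5,"ty":-47,"tz":0,"ax":0,"ay":0,"az":0,"jaw":1},{"tx":-37.5,"ty":-47,"tz":0,"ax":0,"ay":0,"az":0,"jaw":1},{"tx":-37.5,"ty":-47,"tz":0,"ax":0,"ay":0,"az":0,"jaw":1},{"tx":-37.5,"ty":-47,"tz":0,"ax":0,"ay":0,"az":0,"jaw":1}]'
python3 -m jog '[{"tx":0,"ty":0,"tz":14,"ax":0,"ay":0,"az":0.177,"jaw":1},{"tx":0,"ty":0,"tz":14,"ax":0,"ay":0,"az":0.177,"jaw":1},{"tx":0,"ty":0,"tz":14,"ax":0,"ay":0,"az":0.177,"jaw":1},{"tx":0,"ty":0,"tz":14,"ax":0,"ay":0,"az":0.177,"jaw":1},{"tx":0,"ty":0,"tz":14,"ax":0,"ay":0,"az":0.177,"jaw":1}]'
python3 -m jog '[{"tx":0,"ty":0,"tz":0,"ax":0,"ay":0,"az":0.177,"jaw":1},{"tx":0,"ty":0,"tz":0,"ax":0,"ay":0,"az":0.177,"jaw":1},{"tx":0,"ty":0,"tz":0,"ax":0,"ay":0,"az":0.177,"jaw":1},{"tx":0,"ty":0,"tz":0,"ax":0,"ay":0,"az":0.177,"jaw":1},{"tx":0,"ty":0,"tz":0,"ax":0,"ay":0,"az":0.177,"jaw":1}]'
python3 -c "
from h import *
go(-30,-125,58.5)"
```

```text
time_s: 3.18
eef_pos: [448.3, -250.9, 231.3]
ee_rot: [0.0, 0.15, 0.989, -0.0]
force: [0.3, -0.3, 0.5]
grip_width: -0.001
grip_force: 0.0
time_s: 3.8
eef_pos: [447.9, -248.9, 160.8]
ee_rot: [0.0, 0.561, 0.828, -0.0]
force: [0.4, -0.1, 0.5]
grip_width: -0.001
grip_force: 0.0
time_s: 4.42
eef_pos: [447.9, -248.9, 161.3]
ee_rot: [0.0, 0.862, 0.508, -0.0]
force: [-0.5, 0.3, -1.5]
grip_width: -0.002
grip_force: 0.0
shift [ -2.2   1.4 102.8] box -31.4 -122.8 z 161.3 az -0.007 tilt [ 0. -0. -1.] F [-0.5  0.3 -1.5] t 4.425 j [-0.74  0.35  1.64 -0.    1.15 -0.23] w -0.0
```

```bash
python3 -m jog '[{"tx":0,"ty":1.4,"tz":25,"ax":0,"ay":0,"az":0,"jaw":1},{"tx":0,"ty":0,"tz":25,"ax":0,"ay":0,"az":0,"jaw":1},{"tx":0,"ty":0,"tz":25,"ax":0,"ay":0,"az":0,"jaw":1},{"tx":0,"ty":0,"tz":20,"ax":0,"ay":0,"az":0,"jaw":1},{"tx":0,"ty":0,"tz":7,"ax":0,"ay":0,"az":0,"jaw":1}]'
python3 -m jog '[{"tx":6,"ty":0,"tz":0,"ax":0,"ay":0,"az":0,"jaw":1},{"tx":6,"ty":0,"tz":0,"ax":0,"ay":0,"az":0,"jaw":1},{"tx":6,"ty":0,"tz":0,"ax":0,"ay":0,"az":0,"jaw":1},{"tx":6,"ty":0,"tz":0,"ax":0,"ay":0,"az":0,"jaw":1},{"tx":6,"ty":0,"tz":0,"ax":0,"ay":0,"az":0,"jaw":1}]'
python3 -c "
from h import *
go(-30,-15,58.5)
c=capture('top'); cv2.imwrite('pics/t2.png',cv2.resize(c['color'][130:350,250:500,::-1],None,fx=2.7,fy=2.7))"
```

```text
time_s: 5.05
eef_pos: [448.8, -249.3, 58.4]
ee_rot: [-0.001, 0.86, 0.51, -0.0]
force: [-0.8, 0.4, 0.4]
grip_width: -0.0
grip_force: 0.0
time_s: 5.68
eef_pos: [463.7, -223.1, 59.6]
ee_rot: [0.0, 0.86, 0.51, -0.0]
force: [-1.6, -1.3, 1.7]
grip_width: -0.002
grip_force: 1.1
shift [77.6 -0.2  1. ] box -29.9 -92.6 z 59.6 az -0.001 tilt [ 0.    -0.001 -1.   ] F [-1.6 -1.3  1.7] t 5.675 j [-0.68  0.5   1.73 -0.    0.92 -0.18] w -0.0
```

View pics/t2.png

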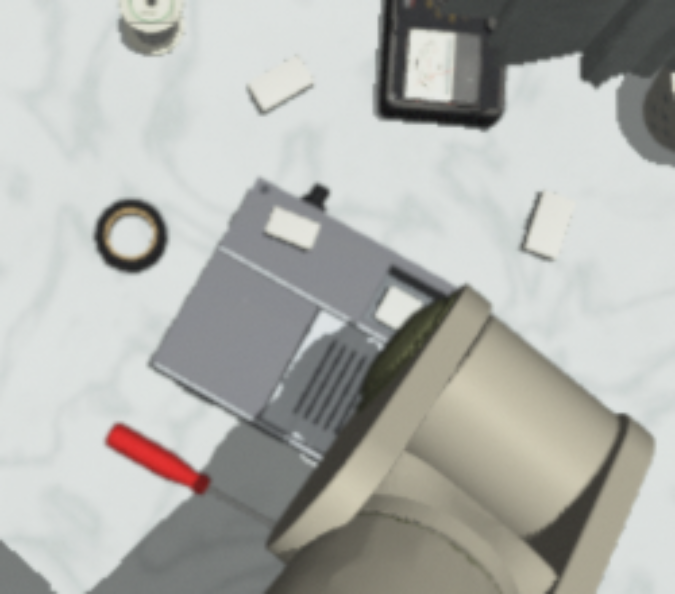

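The arm hides most of the cover. Its leading edge, from (320,312) to (262,415) in the crop, has shifted slightly, and about 2 N at the fingertips shows contact. I'll keep pushing.

```bash
python3 -m jog '[{"tx":8,"ty":0,"tz":0.5,"ax":0,"ay":0,"az":0,"jaw":1},{"tx":8,"ty":0,"tz":0,"ax":0,"ay":0,"az":0,"jaw":1},{"tx":8,"ty":0,"tz":0,"ax":0,"ay":0,"az":0,"jaw":1},{"tx":8,"ty":0,"tz":0,"ax":0,"ay":0,"az":0,"jaw":1},{"tx":8,"ty":0,"tz":0,"ax":0,"ay":0,"az":0,"jaw":1}]'
python3 -m jog '[{"tx":8,"ty":0,"tz":0,"ax":0,"ay":0,"az":0,"jaw":1},{"tx":8,"ty":0,"tz":0,"ax":0,"ay":0,"az":0,"jaw":1},{"tx":8,"ty":0,"tz":0,"ax":0,"ay":0,"az":0,"jaw":1},{"tx":5,"ty":0,"tz":0,"ax":0,"ay":0,"az":0,"jaw":1},{"tx":3,"ty":0,"tz":0,"ax":0,"ay":0,"az":0,"jaw":1}]'
python3 -c "
from h import *
go(-30,-15,58.5)"
```

```text
time_s: 6.35
eef_pos: [483.0, -187.7, 58.8]
ee_rot: [0.0, 0.86, 0.51, 0.0]
force: [-0.2, -3.1, 1.1]
grip_width: 0.002
grip_force: 1.1
time_s: 6.98
eef_pos: [498.1, -159.7, 58.7]
ee_rot: [-0.0, 0.86, 0.51, -0.0]
force: [0.3, -1.8, 1.1]
grip_width: 0.002
grip_force: 1.0
shift [5.5 0.  0.2] box -30.0 -20.5 z 58.7 az -0.001 tilt [-0.  0. -1.] F [ 0.3 -1.8  1.1] t 6.975 j [-0.53  0.51  1.7  -0.    0.93 -0.03] w 0.0
```

```bash
python3 -m jog '[{"tx":3,"ty":0,"tz":0,"ax":0,"ay":0,"az":0,"jaw":1},{"tx":2,"ty":0,"tz":0,"ax":0,"ay":0,"az":0,"jaw":1},{"tx":1,"ty":0,"tz":0,"ax":0,"ay":0,"az":0,"jaw":1},{"tx":1,"ty":0,"tz":0,"ax":0,"ay":0,"az":0,"jaw":1}]'
python3 -m jog '[{"tx":1,"ty":0,"tz":0,"ax":0,"ay":0,"az":0,"jaw":1},{"tx":1,"ty":0,"tz":0,"ax":0,"ay":0,"az":0,"jaw":1},{"tx":0,"ty":0,"tz":0,"ax":0,"ay":0,"az":0,"jaw":1}]'
python3 -c "
from h import *
go(-30,-15,58.5)"
```

```text
time_s: 7.48
eef_pos: [500.4, -155.7, 58.8]
ee_rot: [0.001, 0.86, 0.51, -0.002]
force: [-9.9, -15.8, 1.4]
grip_width: -0.001
grip_force: 9.5
time_s: 7.85
eef_pos: [500.5, -155.5, 58.8]
ee_rot: [0.001, 0.86, 0.511, -0.003]
force: [-14.7, -22.9, 2.9]
grip_width: 0.0
grip_force: 13.6
shift [ 0.6 -0.1  0.3] box -29.9 -15.6 z 58.8 az -0.0 tilt [-0.004 -0.005 -1.   ] F [-14.7 -22.9   2.9] t 7.85 j [-0.52  0.52  1.7  -0.01  0.93 -0.02] w 0.0
```

The cover is at its hard stop: TCP box y is -15.6 against the predicted -15, with the force rising to 27 N. I'll back off, rise, and look from the wrist.

```bash
python3 -m jog '[{"tx":-8,"ty":0,"tz":0,"ax":0,"ay":0,"az":0,"jaw":1},{"tx":-5,"ty":0,"tz":-20,"ax":0,"ay":0,"az":0,"jaw":1},{"tx":-10,"ty":0,"tz":-40,"ax":0,"ay":0,"az":0,"jaw":1},{"tx":-9,"ty":0,"tz":-40,"ax":0,"ay":0,"az":0,"jaw":1},{"tx":0,"ty":0,"tz":0,"ax":0,"ay":0,"az":0,"jaw":1}]'
python3 - <<'E'
from h import *
go(-30,-45,24)
T=tcp(); c=capture('wrist'); M=wfc(c,T); cv2.imwrite('pics/w1.png',c['color'][...,::-1])
for q,z in [('round_well_mouth',54),('reset_key_top',30),('test_key_top',30),('cover_top',66)]:
    for d in place_of(q,'wrist')[:2]:
        p=atz(c,d['centre'],z,M); e=p[:2]-C; print(q,round(d['conf'],2),np.round(d['centre']),'box',(e@BX).round(1),(e@BY).round(1))
E
```

```text
time_s: 8.48
eef_pos: [487.8, -180.8, 161.2]
ee_rot: [0.002, 0.86, 0.51, 0.001]
force: [-0.1, 0.5, 0.1]
grip_width: 0.006
grip_force: 0.0
shift [ -1.1  -1.7 137.2] box -29.0 -44.0 z 161.2 az -0.001 tilt [ 0.004 -0.002 -1.   ] F [-0.1  0.5  0.1] t 8.475 j [-0.58  0.37  1.62  0.    1.15 -0.08] w 0.01
round_well_mouth 0.58 [310. 245.] box -28.8 -45.6
round_well_mouth 0.3 [310. 238.] box -29.0 -41.1
reset_key_top 0.56 [308. 237.] box -29.8 -47.3
cover_top 0.73 [310. 102.] box -28.3 38.0
```

View pics/w1.png

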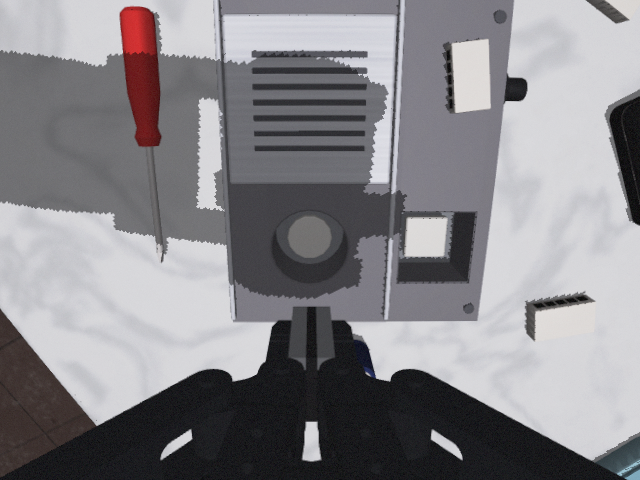

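The cover is open, with the round well clear at (310,245) and the reset key in it at (308,237). The measured centre agrees with my target within 1 mm, so I'll go down.

```bash
python3 -m jog '[{"tx":-1.2,"ty":-0.8,"tz":30,"ax":0,"ay":0,"az":0,"jaw":1},{"tx":0,"ty":0,"tz":30,"ax":0,"ay":0,"az":0,"jaw":1},{"tx":0,"ty":0,"tz":30,"ax":0,"ay":0,"az":0,"jaw":1},{"tx":0,"ty":0,"tz":10,"ax":0,"ay":0,"az":0,"jaw":1},{"tx":0,"ty":0,"tz":0,"ax":0,"ay":0,"az":0,"jaw":1}]'
python3 -c "
from h import *
go(-29.6,-45.3,24)"
```

```text
time_s: 9.35
eef_pos: [485.6, -180.7, 58.5]
ee_rot: [-0.001, 0.86, 0.51, -0.0]
force: [-0.2, 0.5, -0.2]
grip_width: -0.002
grip_force: 0.0
shift [-0.4  1.4 34.5] box -31.0 -44.9 z 58.5 az -0.001 tilt [-0.001  0.001 -1.   ] F [-0.2  0.5 -0.2] t 9.35 j [-0.58  0.51  1.72  0.    0.92 -0.08] w -0.0
```

```bash
python3 -m jog '[{"tx":0,"ty":1,"tz":8,"ax":0,"ay":0,"az":0,"jaw":1},{"tx":0,"ty":0,"tz":8,"ax":0,"ay":0,"az":0,"jaw":1},{"tx":0,"ty":0,"tz":8,"ax":0,"ay":0,"az":0,"jaw":1},{"tx":0,"ty":0,"tz":0,"ax":0,"ay":0,"az":0,"jaw":1}]'
python3 -m jog '[{"tx":0,"ty":0,"tz":4,"ax":0,"ay":0,"az":0,"jaw":1},{"tx":0,"ty":0,"tz":3,"ax":0,"ay":0,"az":0,"jaw":1},{"tx":0,"ty":0,"tz":2,"ax":0,"ay":0,"az":0,"jaw":1},{"tx":0,"ty":0,"tz":1,"ax":0,"ay":0,"az":0,"jaw":1},{"tx":0,"ty":0,"tz":0,"ax":0,"ay":0,"az":0,"jaw":1}]'
```

```text
time_s: 9.85
eef_pos: [486.3, -181.2, 34.2]
ee_rot: [-0.001, 0.86, 0.51, -0.0]
force: [-0.7, 0.0, 0.2]
grip_width: 0.0
grip_force: 0.0
time_s: 10.48
eef_pos: [486.8, -181.5, 25.0]
ee_rot: [0.0, 0.86, 0.51, 0.0]
force: [-0.0, 0.4, 4.5]
grip_width: 0.002
grip_force: 1.9
```

```bash
python3 -m jog '[{"tx":0,"ty":0,"tz":1.5,"ax":0,"ay":0,"az":0,"jaw":1},{"tx":0,"ty":0,"tz":1,"ax":0,"ay":0,"az":0,"jaw":1},{"tx":0,"ty":0,"tz":0,"ax":0,"ay":0,"az":0,"jaw":1},{"tx":0,"ty":0,"tz":0,"ax":0,"ay":0,"az":0,"jaw":1},{"tx":0,"ty":0,"tz":0,"ax":0,"ay":0,"az":0,"jaw":1}]'
```

```text
time_s: 11.1
eef_pos: [486.8, -181.5, 23.8]
ee_rot: [0.0, 0.86, 0.51, 0.0]
force: [-6.0, 2.5, 20.1]
grip_width: 0.001
grip_force: 10.1
```

The key is at its stop, at 20 N. I'll hold for 2 s, then retract and rise above the cover.

```bash
for i in 1; do
python3 -m jog '[{"tx":0,"ty":0,"tz":0,"ax":0,"ay":0,"az":0,"jaw":1},{"tx":0,"ty":0,"tz":0,"ax":0,"ay":0,"az":0,"jaw":1},{"tx":0,"ty":0,"tz":0,"ax":0,"ay":0,"az":0,"jaw":1},{"tx":0,"ty":0,"tz":0,"ax":0,"ay":0,"az":0,"jaw":1},{"tx":0,"ty":0,"tz":0,"ax":0,"ay":0,"az":0,"jaw":1}]'
done
python3 -m jog '[{"tx":0,"ty":0,"tz":0,"ax":0,"ay":0,"az":0,"jaw":1},{"tx":0,"ty":0,"tz":0,"ax":0,"ay":0,"az":0,"jaw":1},{"tx":0,"ty":0,"tz":0,"ax":0,"ay":0,"az":0,"jaw":1},{"tx":0,"ty":0,"tz":0,"ax":0,"ay":0,"az":0,"jaw":1},{"tx":0,"ty":0,"tz":0,"ax":0,"ay":0,"az":0,"jaw":1}]'
python3 -m jog '[{"tx":0,"ty":0,"tz":0,"ax":0,"ay":0,"az":0,"jaw":1},{"tx":0,"ty":0,"tz":0,"ax":0,"ay":0,"az":0,"jaw":1},{"tx":0,"ty":0,"tz":0,"ax":0,"ay":0,"az":0,"jaw":1},{"tx":0,"ty":0,"tz":0,"ax":0,"ay":0,"az":0,"jaw":1}]'
python3 -m jog '[{"tx":0,"ty":0,"tz":-10,"ax":0,"ay":0,"az":0,"jaw":1},{"tx":0,"ty":0,"tz":-20,"ax":0,"ay":0,"az":0,"jaw":1},{"tx":0,"ty":0,"tz":-30,"ax":0,"ay":0,"az":0,"jaw":1},{"tx":0,"ty":0,"tz":-30,"ax":0,"ay":0,"az":0,"jaw":1},{"tx":0,"ty":0,"tz":0,"ax":0,"ay":0,"az":0,"jaw":1}]'
python3 -c "
from h import *
go(-30,118,110)"
```

```text
time_s: 11.72
eef_pos: [486.8, -181.5, 23.8]
ee_rot: [0.0, 0.86, 0.51, 0.0]
force: [-5.1, 3.5, 19.7]
grip_width: -0.0
grip_force: 10.1
time_s: 12.35
eef_pos: [486.9, -181.5, 23.8]
ee_rot: [0.0, 0.86, 0.51, 0.0]
force: [-5.8, 2.7, 20.2]
grip_width: 0.001
grip_force: 10.1
time_s: 12.85
eef_pos: [486.9, -181.5, 23.8]
ee_rot: [0.0, 0.86, 0.51, 0.0]
force: [-5.2, 2.8, 19.7]
grip_width: -0.001
grip_force: 10.1
time_s: 13.48
eef_pos: [487.3, -181.7, 113.9]
ee_rot: [0.001, 0.86, 0.51, 0.001]
force: [-1.0, 0.6, -0.2]
grip_width: 0.003
grip_force: 0.0
shift [163.   -1.1   3.8] box -29.0 -45.0 z 113.9 az -0.001 tilt [ 0.003 -0.002 -1.   ] F [-1.   0.6 -0.2] t 13.475 j [-0.58  0.42  1.67 -0.    1.05 -0.08] w 0.0
```

```bash
python3 -m jog '[{"tx":35,"ty":-1,"tz":0,"ax":0,"ay":0,"az":0,"jaw":1},{"tx":45,"ty":0,"tz":0,"ax":0,"ay":0,"az":0,"jaw":1},{"tx":45,"ty":0,"tz":0,"ax":0,"ay":0,"az":0,"jaw":1},{"tx":38,"ty":0,"tz":0,"ax":0,"ay":0,"az":0,"jaw":1},{"tx":0,"ty":0,"tz":0,"ax":0,"ay":0,"az":0,"jaw":1}]'
python3 -c "
from h import *
go(-30,118,58.5)"
```

```text
time_s: 14.1
eef_pos: [563.8, -35.7, 110.9]
ee_rot: [-0.001, 0.859, 0.512, -0.001]
force: [-0.2, -1.1, -0.8]
grip_width: -0.002
grip_force: 0.0
shift [-1.8  1.8 52.4] box -31.7 119.9 z 110.9 az 0.002 tilt [-0.002  0.001 -1.   ] F [-0.2 -1.1 -0.8] t 14.1 j [-0.27  0.52  1.53  0.    1.1   0.23] w -0.0
```

```bash
python3 -m jog '[{"tx":0,"ty":1.5,"tz":20,"ax":0,"ay":0,"az":0,"jaw":1},{"tx":0,"ty":0,"tz":20,"ax":0,"ay":0,"az":0,"jaw":1},{"tx":0,"ty":0,"tz":11,"ax":0,"ay":0,"az":0,"jaw":1},{"tx":0,"ty":0,"tz":0,"ax":0,"ay":0,"az":0,"jaw":1},{"tx":-8,"ty":0,"tz":0,"ax":0,"ay":0,"az":0,"jaw":1}]'
python3 -m jog '[{"tx":-8,"ty":0,"tz":0,"ax":0,"ay":0,"az":0,"jaw":1},{"tx":-6,"ty":0,"tz":0,"ax":0,"ay":0,"az":0,"jaw":1},{"tx":-6,"ty":0,"tz":0,"ax":0,"ay":0,"az":0,"jaw":1},{"tx":-6,"ty":0,"tz":0,"ax":0,"ay":0,"az":0,"jaw":1},{"tx":-6,"ty":0,"tz":0,"ax":0,"ay":0,"az":0,"jaw":1}]'
python3 -c "
from h import *
go(-30,10,58.5)"
```

```text
time_s: 14.72
eef_pos: [561.5, -45.9, 61.9]
ee_rot: [0.0, 0.86, 0.51, 0.0]
force: [-0.2, -1.1, 0.6]
grip_width: 0.0
grip_force: 0.0
time_s: 15.35
eef_pos: [546.0, -73.9, 61.5]
ee_rot: [0.0, 0.86, 0.51, 0.0]
force: [1.3, 1.7, 1.7]
grip_width: 0.0
grip_force: 1.1
shift [-67.8  -0.9   3. ] box -29.1 77.8 z 61.5 az -0.001 tilt [ 0.001 -0.    -1.   ] F [1.3 1.7 1.7] t 15.35 j [-0.35  0.56  1.61  0.    0.97  0.15] w 0.0
```

```bash
python3 -m jog '[{"tx":-8,"ty":0,"tz":1,"ax":0,"ay":0,"az":0,"jaw":1},{"tx":-8,"ty":0,"tz":1,"ax":0,"ay":0,"az":0,"jaw":1},{"tx":-8,"ty":0,"tz":0,"ax":0,"ay":0,"az":0,"jaw":1},{"tx":-8,"ty":0,"tz":0,"ax":0,"ay":0,"az":0,"jaw":1},{"tx":-8,"ty":0,"tz":0,"ax":0,"ay":0,"az":0,"jaw":1}]'
python3 -m jog '[{"tx":-8,"ty":0,"tz":0,"ax":0,"ay":0,"az":0,"jaw":1},{"tx":-8,"ty":0,"tz":0,"ax":0,"ay":0,"az":0,"jaw":1},{"tx":-4,"ty":0,"tz":0,"ax":0,"ay":0,"az":0,"jaw":1},{"tx":-3,"ty":0,"tz":0,"ax":0,"ay":0,"az":0,"jaw":1},{"tx":0,"ty":0,"tz":0,"ax":0,"ay":0,"az":0,"jaw":1}]'
python3 -c "
from h import *
go(-30,10,58.5)"
```

```text
time_s: 15.98
eef_pos: [526.5, -109.2, 59.1]
ee_rot: [-0.0, 0.86, 0.51, -0.0]
force: [1.9, 1.5, -0.9]
grip_width: -0.003
grip_force: 1.1
time_s: 16.6
eef_pos: [515.7, -129.2, 59.3]
ee_rot: [0.0, 0.86, 0.51, -0.0]
force: [0.8, 0.3, -0.5]
grip_width: 0.003
grip_force: 0.0
shift [-4.7 -0.8  0.8] box -29.2 14.7 z 59.3 az -0.001 tilt [-0. -0. -1.] F [ 0.8  0.3 -0.5] t 16.6 j [-0.47  0.53  1.67 -0.    0.94  0.03] w 0.0
```

```bash
python3 -m jog '[{"tx":-2,"ty":0,"tz":0,"ax":0,"ay":0,"az":0,"jaw":1},{"tx":-2,"ty":0,"tz":0,"ax":0,"ay":0,"az":0,"jaw":1},{"tx":-2,"ty":0,"tz":0,"ax":0,"ay":0,"az":0,"jaw":1},{"tx":-1,"ty":0,"tz":0,"ax":0,"ay":0,"az":0,"jaw":1},{"tx":0,"ty":0,"tz":0,"ax":0,"ay":0,"az":0,"jaw":1}]'
python3 -c "
from h import *
go(-30,10,58.5)"
```

```text
time_s: 17.23
eef_pos: [512.8, -134.5, 59.4]
ee_rot: [-0.0, 0.86, 0.51, 0.001]
force: [3.7, 6.6, 1.0]
grip_width: 0.0
grip_force: 3.3
shift [ 1.4 -0.8  0.9] box -29.2 8.6 z 59.4 az -0.001 tilt [ 0.001  0.001 -1.   ] F [3.7 6.6 1. ] t 17.225 j [-0.48  0.52  1.68  0.    0.94  0.02] w 0.0
```

```bash
python3 -m jog '[{"tx":-1.5,"ty":0,"tz":0,"ax":0,"ay":0,"az":0,"jaw":1},{"tx":0,"ty":0,"tz":0,"ax":0,"ay":0,"az":0,"jaw":1},{"tx":0,"ty":0,"tz":0,"ax":0,"ay":0,"az":0,"jaw":1}]'
python3 -m jog '[{"tx":6,"ty":0,"tz":0,"ax":0,"ay":0,"az":0,"jaw":1},{"tx":8,"ty":0,"tz":-10,"ax":0,"ay":0,"az":0,"jaw":1},{"tx":0,"ty":0,"tz":-40,"ax":0,"ay":0,"az":0,"jaw":1},{"tx":0,"ty":0,"tz":-50,"ax":0,"ay":0,"az":0,"jaw":1},{"tx":0,"ty":0,"tz":-40,"ax":0,"ay":0,"az":0,"jaw":1}]'
python3 - <<'E'
from h import *
go(-30,10,200)
E
```

```text
time_s: 17.6
eef_pos: [512.6, -134.7, 59.4]
ee_rot: [-0.001, 0.86, 0.51, 0.002]
force: [7.7, 13.0, -0.4]
grip_width: 0.001
grip_force: 7.5
time_s: 18.23
eef_pos: [518.6, -124.1, 202.1]
ee_rot: [0.001, 0.86, 0.51, 0.0]
force: [0.4, -0.1, -0.8]
grip_width: 0.007
grip_force: 0.0
shift [-10.5  -0.9   2.1] box -29.1 20.5 z 202.1 az -0.001 tilt [ 0.002 -0.001 -1.   ] F [ 0.4 -0.1 -0.8] t 18.225 j [-0.45  0.35  1.52 -0.    1.27  0.05] w 0.01
```

It stopped hard, with the force rising to 15 N and no further motion. I'll move aside and verify.

```bash
python3 -m jog '[{"tx":30,"ty":-30,"tz":0,"ax":0,"ay":0,"az":0,"jaw":1},{"tx":30,"ty":-40,"tz":0,"ax":0,"ay":0,"az":0,"jaw":1},{"tx":30,"ty":-40,"tz":0,"ax":0,"ay":0,"az":0,"jaw":1},{"tx":30,"ty":-40,"tz":0,"ax":0,"ay":0,"az":0,"jaw":1},{"tx":0,"ty":0,"tz":0,"ax":0,"ay":0,"az":0,"jaw":1}]'
python3 - <<'E'
from h import *
c=capture('top'); cv2.imwrite('pics/t3.png',cv2.resize(c['color'][130:350,250:500,::-1],None,fx=2.7,fy=2.7))
M=wfc(c)
d=place_of('cover_top','top')[0]; p=atz(c,d['centre'],66,M); e=p[:2]-C; print(d,(e@BX),(e@BY))
E
```

```text
time_s: 18.85
eef_pos: [443.3, 55.2, 200.2]
ee_rot: [0.0, 0.859, 0.512, 0.0]
force: [-0.2, -0.5, 0.3]
grip_width: -0.002
grip_force: 0.0
{'centre': [378.2, 277.1], 'conf': 0.82} -31.995108886564918 -40.03565076465361
```

View pics/t3.png

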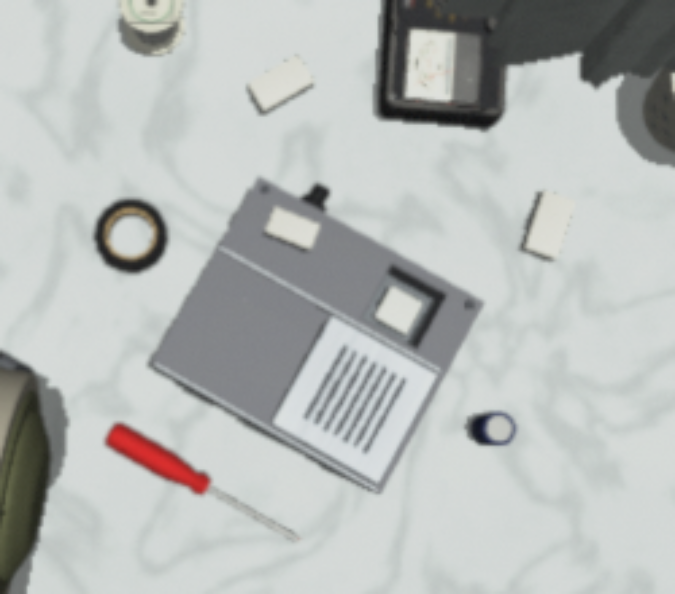

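The cover is fully back: its left edge is at (332,316) in the crop, slightly beyond where it started. The plug at (292,228), capacitor at (497,428), tape at (131,236) and driver at (160,460) haven't moved. The arm is clear of everything.

```bash
python3 -c "
from rig import finish_job
print(finish_job())"
```

```text
the job is handed in; nothing more can be done
None
```

The job is handed in at about 19 s: the cover was pushed fully open, the reset key held at its stop for over 2 s, and the cover pushed back to its closed stop with the small parts unmoved; no verdict was returned.

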